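# Press a parts tin onto the base-marking station

## Robot

A 7-joint arm with a two-finger parallel gripper is mounted at the origin on the work surface. World frame = base frame: x ahead of the robot, y to its left, z up, the work surface at z = 0. Lengths are in m, angles in degrees, forces in N, time in s.
With the tool pointing down it reaches from about 0.35 to 0.775 m from the base axis. Payload 3.1 kg.
Tool frame: the origin (TCP) lies on the centre line of the jaws, within the pads' length; the fingertips stand 17 mm ahead of it and the grasp point (between the pads) lies 2 mm behind it (robot.tip_reach is the distance from the TCP to the fingertips, in m); z points along the fingers, y is the line along which they close (so a half turn about z gives the same grasp; the last joint's range is limited). The gripper opens to 85 mm and grips with 20 to 120 N. Pads are 22 mm wide; open, the fingers measure 114 mm over their backs; the gripper's body (76 mm by 85 mm) begins 54 mm behind the grasp point. The pads swing forward as they close: fully open they stand 13 mm farther back than shut.
Start: joints at [65.621, 17.813, 0.802, 86.603, -0.252, 75.585, -1.558], TCP at [0.206, -0.51, 0.248] pointing down, gripper open.
Joint ranges: [-154.91, 154.91], [-16.99, 109.72], [-72.82, 74.43], [7.12, 147.25], [-82.49, 262.49], [11.32, 116.49], [-174.64, 174.64]. Speed limits (degrees/s): [159.86, 159.86, 180, 180, 180, 180, 180].

## Interface

Orientations are given as [roll, pitch, yaw] about the fixed x, y, z axes, in that order (R = Rz(yaw) Ry(pitch) Rx(roll)).
In Python, from station import robot, fingers, vision, workorder, recognise gives the robot as it stands. Calls block until the motion is done:
- robot.move_to(position, orientation): joint-space move of the TCP to a pose.
- robot.line_to(position, orientation=None, velocity=0.15, f_stop=None): straight line of the TCP; orientation=None keeps the orientation; velocity is the mean speed in m/s. With f_stop (N) it stops when the force on the tool has changed by that much, and returns True; else False.
- robot.move_j(angles): joint-space move.
- fingers.gripper_to(opening, force=None): opening from 0.0 (shut) to 1.0 (fully open); force is the grip in N (None keeps the last); returns when the fingers have stopped.
- robot.pause(seconds).
- robot.inverse_kinematics(position, orientation): joint angles nearest the present ones, or None.
- vision.grab_frame(name): name is "scene" or "top" or "wrist"; returns the picture (400x640x3 uint8, red, green, blue); there is no depth.
- vision.calibration(name): a dict with "mtx" (3x3 intrinsics, pixels), "extrinsics" (4x4, takes a point from world to camera coordinates); the wrist camera has in their place "T_tool_cam" (4x4, takes a point from camera to tool coordinates, whose origin is the TCP and whose axes are the flange's). Camera axes: x right, y up, looking along -z (the intrinsics and any distortion apply to the point x, -y, -z); pixel columns grow to the right and rows downward; lengths in m; the calibration is good to about 2 mm. The wrist camera is an equidistant fisheye: a pixel r from the principal point sees the ray r / f radians off the axis. A picture is of the moment at which its call begins: read the wrist's pose just before it. calibration takes no time and is no camera call.
A pose or a line that the arm cannot do raises robot.PlanningError and nothing moves.
- workorder.close_job(): hands the job in; it is judged then, once.
Trained networks look in the newest picture that a camera, given by its name, has taken for a name from the list of things; names that differ only in an ending like _2 or _b are one class to them, and where a whole thing is asked for, a point or a joint stands for the part that bears it (a point fixed in the world has none). Each returns a list of dicts, best first, with "p" (0 to 1); they miss things now and then, are a little off and sometimes report something else, mostly with a low value. They report only what shows in the picture. A call takes as long as a camera call.
- recognise(label, camera): "rect" ([centre column, centre row, width, height] in pixels, round what is visible of it).
Readings, each from a call of its own:
- robot.current_time_s(): time.
- robot.current_joint_positions(): joint angles.
- robot.current_dq(): joint speeds.
- robot.current_joint_torque(): joint torques, N m.
- robot.current_tool_pos(): TCP position.
- robot.current_eef_rot(): TCP orientation.
- robot.current_contact_force(): force on the tool from outside, world axes, zero at the start.
- robot.current_torque(): the same for the moment, N m.
- robot.current_finger_gap(): opening from 0.0 (shut) to 1.0 (fully open).
- robot.current_gripper_force(): force on a finger pad.
Only numpy, scipy, OpenCV 4.12 (cv2) and the standard library are available. Lean on these libraries where they do the work, as an engineer would, in place of code of your own. Each camera call takes 0.05 s, during which the arm holds its last target. There are 200 camera calls.

## Task

Fold the station's stiff cover right back against its stop and leave it there. Then lift the tall rectangular tin out of the rack, stand it on the open bench and let go, and take it again by its two narrow sides so that it can go down between the station's two cheeks; press it, held upright, firmly but without forcing until the sprung pad is fully down, and keep it down for about a second. Ease off, let go and leave the tin standing on the risen pad; leave the low tin, the round can, the white bottle and the small loose sleeves where they are.

Things in the scene. Friction and masses are not known exactly. Their poses are not given: they have to be found in the camera images.
- tin: Container to be pressed: tall closed rectangular aluminium tin, 40 (its x) x 58 (its y) x 84 mm high, flat lid, about 0.25 kg. Origin: centre of its underside, z up. It stands on the floor of one rack bay (underside 12 mm above the bench), bay walls 3 mm from both its ends (y), so there it can be gripped only across its 40 mm thickness (x).
- rack: Fixed grey plastic rack, origin at the centre of its underside: floor 56 (x) x 224 (y) x 12 mm; four upright walls 8 mm thick (y), 44 mm deep (x) at y = -108, -36, 36, 108 mm, up to z = 98 mm. Three bays centred at y = -72, 0, 72 mm, open to -x, +x and above.
- low_tin: Bystander in another bay: rectangular aluminium tin, 40 x 58 x 55 mm high, origin at the centre of its underside.
- round_can: Bystander in the third bay: round aluminium can, 52 mm in diameter, 75 mm high, origin at the centre of its underside.
- solvent: Bystander: white bottle, 56 mm in diameter, 150 mm high, standing on the bench; origin at the centre of its underside.
- sleeve0: Bystander: small loose aluminium sleeve 22 x 18 x 12 mm lying on the bench, origin at the centre of its underside.
- sleeve1: Bystander: a second such sleeve.
- station: Fixed marking station, origin on the bench under its pad's centre. Blue base x -70..80, y -65..65 mm, 30 mm high. Two upright aluminium cheeks, 8 mm thick, 52 mm wide (y), up to z = 127 mm, front and rear of the pad: inner faces at x = -24 and +24 mm; open to both sides (y) and above. The tin goes in with its x along the station's x and is held there across its y.
- pad (a joint): Sprung pad travel in m, straight down: 0 = up (at rest, also with the tin standing on it), 0.010 = fully down on its stop. It begins to move at about 6 N and needs about 11 N to be fully down; the tin must never bear on the station with more than 50 N.
- pad_top (a point): Centre of the top face of the black pad, 42 (station x) x 62 (y) mm; 45 mm above the bench when up, 35 mm when fully down.
- cover (a joint): Angle of the stiff cover in rad: 0 = lying level over the cheeks, 1.57 = upright, 2.4 = folded right back on its stop, leaning away over the station's +x side. It stays where it is left; friction about 0.15 N m. At the start it stands half open, above the pad.
- cover_hinge (a point): Centre of the cover's hinge line, which runs along the station's y at station x = +46 mm, z = 134 mm. The cover is a steel sheet 86 mm wide (y), 4 mm thick, reaching 76 mm from the hinge (at angle 0 towards the station's -x).
- cover_edge (a point): Middle of the cover's free edge.

How it is judged (in metres and radians):
On the way, in this order (a step that is already met when the one before it is completed fails the run):
1. the cover is folded right back (beyond 2.2 rad) (value of joint cover above 2.2 rad), for 0.2 s.
2. the tin stands upright on the bench, out of the rack and let go (height (world z) of tin below 0.006 m and angle between tin's own z axis and vertical below 0.1 rad and contact force between the fingers and tin below 0.2 N), for 0.2 s.
3. the tin, held upright between the fingers, presses the pad fully down (9 mm or more of its 10 mm) for 0.5 s (value of joint pad above 0.009 m and contact force between tin and station above 5 N and contact force between the fingers and tin above 2 N and z of the grasp point in the frame of tin below 0.084 m and angle between tin's own z axis and vertical below 0.12 rad), for 0.5 s.
At the end, for the whole second after the job is handed in: The tin stands upright (within 0.08 rad), at rest, on the pad between the cheeks, its underside's centre within 12 mm of the pad's centre; the pad is risen again (less than 3 mm down) and the cover is still folded back (beyond 2.1 rad) (value of joint pad below 0.003 m and value of joint cover above 2.1 rad and horizontal distance between tin and pad_top below 0.012 m and distance between tin and pad_top below 0.014 m and angle between tin's own z axis and vertical below 0.08 rad and linear speed of tin below 0.02 m/s); the robot touches nothing.
It fails at once if the tin presses on the station with more than 50 N (pad forced against its stop, or tin dropped or rammed) (contact force between tin and station above 50 N).
It fails at once if another thing in the rack or on the bench is moved by more than 20 mm (distance of any of low_tin, round_can, solvent, sleeve0, sleeve1 from where it was at the start of the episode above 0.02 m).
It also fails if it takes over 72 s, if anything falls off the work surface, if the arm or the gripper's body presses on something with over 40 N, if the wrist force passes 120 N, or if a joint passes its speed limit or range.

## Working session

There is one attempt and no reset: what is moved stays moved. The work goes in short steps, each a Python script; the robot and the scene stay as the last script left them, time stands still between calls to the robot, and variables do not carry over. Pictures are saved under pics/ and viewed, at most 10 in all, crops included, and the job is handed in when it is done.

```bash
ls; mkdir -p pics; python3 - <<'E'
from station import robot, fingers, vision, workorder, recognise
import cv2,numpy as np
ims=[]
for c in ["scene","top"]:
    im=vision.grab_frame(c); cv2.imwrite(f"pics/{c}0.png",im[:,:,::-1]); 
    k=vision.calibration(c); print(c,{a:np.round(b,4).tolist() if not isinstance(b,str) else b for a,b in k.items()})
    for l in ["tin","rack","low_tin","round_can","solvent","sleeve0","station","pad_top","cover","cover_hinge","cover_edge"]:
        try: print(l,[(np.round(d["rect"],1).tolist(),round(d["p"],2)) for d in recognise(l,c)][:3])
        except Exception as e: print(l,repr(e))
k=vision.calibration("wrist");print(k)
print(robot.current_time_s(),robot.current_eef_rot())
E
```

```text
pics
scene {'mtx': [[514.0934, 0.0, 326.5383], [0.0, 514.0934, 205.0061], [0.0, 0.0, 1.0]], 'extrinsics': [[0.3326, 0.943, 0.0088, -0.1776], [-0.7927, 0.2746, 0.5442, 0.4118], [0.5108, -0.188, 0.8389, -1.3518], [0.0, 0.0, 0.0, 1.0]]}
tin [([254.7, 229.1, 37.6, 48.1], 0.77)]
rack [([214.7, 250.9, 124.4, 89.6], 0.64)]
low_tin [([220.6, 252.9, 42.7, 39.7], 0.79)]
round_can [([184.7, 267.9, 33.8, 39.7], 0.69), ([347.1, 223.4, 9.1, 12.6], 0.34)]
solvent [([358.2, 266.1, 34.0, 52.6], 0.92)]
sleeve0 []
station [([415.4, 171.9, 81.3, 103.9], 0.71)]
pad_top [([405.9, 178.6, 13.1, 17.5], 0.51)]
cover [([428.2, 148.1, 45.6, 48.2], 0.81)]
cover_hinge [([416.4, 174.8, 85.2, 104.0], 0.84)]
cover_edge [([427.6, 147.7, 51.8, 51.7], 0.55)]
top {'mtx': [[469.8525, 0.0, 323.785], [0.0, 469.8525, 189.1768], [0.0, 0.0, 1.0]], 'extrinsics': [[-0.0146, -0.9998, -0.0135, 0.0258], [0.9878, -0.0165, 0.1546, -0.6281], [-0.1548, -0.0111, 0.9879, -0.9053], [0.0, 0.0, 0.0, 1.0]]}
tin [([413.4, 219.6, 36.1, 25.0], 0.71)]
rack [([446.9, 215.1, 123.9, 57.1], 0.87), ([235.6, 235.6, 31.3, 25.1], 0.73)]
low_tin [([448.
[... 337 characters left out ...]
over_hinge [([231.9, 236.6, 77.1, 69.9], 0.6), ([234.9, 235.4, 31.7, 23.8], 0.28)]
cover_edge [([219.3, 222.2, 56.4, 34.1], 0.77)]
{'mtx': array([[309.70691629,   0.        , 316.9906126 ],
       [  0.        , 309.70691629, 196.13395798],
       [  0.        ,   0.        ,   1.        ]]), 'T_tool_cam': array([[-8.63625091e-04,  9.49047218e-01,  3.15132722e-01,
         8.16594744e-02],
       [ 9.99999621e-01,  8.55442894e-04,  1.64277022e-04,
         4.76592650e-05],
       [-1.13671397e-04,  3.15132744e-01, -9.49047597e-01,
        -1.25917234e-01],
       [ 0.00000000e+00,  0.00000000e+00,  0.00000000e+00,
         1.00000000e+00]])}
1.2 [1.79999150e+02 1.36448850e-03 2.19941926e+01]
```

```bash
python3 - <<'E'
import cv2
a=cv2.imread("pics/scene0.png")[100:300,150:470]; b=cv2.imread("pics/top0.png")[130:290,180:520]
cv2.imwrite("pics/sc.png",cv2.resize(a,None,fx=2.5,fy=2.5,interpolation=2)); cv2.imwrite("pics/tc.png",cv2.resize(b,None,fx=2.35,fy=2.35,interpolation=2))
E
```

```text
(no output)
```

View pics/sc.png

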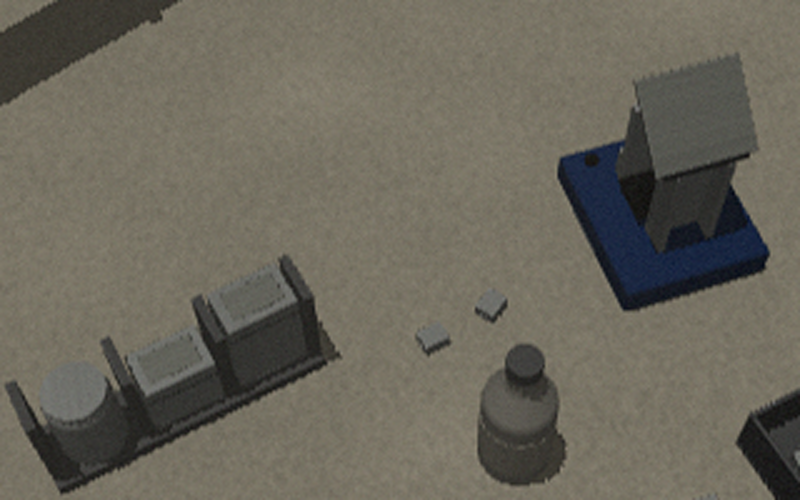

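View pics/tc.png

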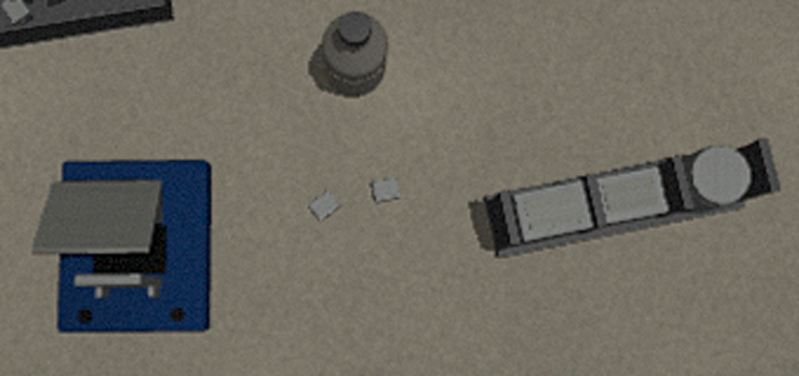

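The scene view shows the rack on the left, with the tall tin in the bay nearest the station (scene px about 254,229). The station is on the right with its hinge on the far (+x) side, and the cover is half open. The top view agrees: tin at (413,219), base spanning (206..269, 198..270), sleeves near (317,219) and (344,211), bottle at (331,155).

```bash
cat > h.py <<'E'
import cv2,numpy as np
from station import robot, fingers, vision, workorder, recognise
def ray(c,uv):
    k=vision.calibration(c);M=np.array(k["mtx"]);E=np.array(k["extrinsics"]);R,t=E[:3,:3],E[:3,3]
    d=np.linalg.inv(M)@[uv[0],uv[1],1]; d=R.T@(d*[1,-1,-1]); return -R.T@t,d/np.linalg.norm(d)
def atz(c,uv,z):
    o,d=ray(c,uv); return (o+d*(z-o[2])/d[2])
def tri(rays):
    A=np.zeros((3,3));b=np.zeros(3)
    for o,d in rays: P=np.eye(3)-np.outer(d,d);A+=P;b+=P@o
    x=np.linalg.solve(A,b); return x,[round(float(np.linalg.norm(np.cross(x-o,d)))*1000,1) for o,d in rays]
def proj(c,p):
    k=vision.calibration(c);q=np.array(k["extrinsics"])@[*p,1];q=np.array(k["mtx"])@(q[:3]*[1,-1,-1]);return q[:2]/q[2]
def rectfit(pts):  # metric minAreaRect -> centre, size, angle
    (c,s,a)=cv2.minAreaRect((np.array(pts)*1000).astype(np.float32)); return np.round(c,1),np.round(s,1),round(a,1)
E
python3 - <<'E'
from h import *
for c in ["top","scene"]:
    im=cv2.imread(f"pics/{c}0.png").astype(int)
    m=((im[:,:,0]-im[:,:,2])>20).astype(np.uint8)
    n,l,s,_=cv2.connectedComponentsWithStats(m); i=1+np.argmax(s[1:,4]); cnt=cv2.findContours((l==i).astype(np.uint8),0,1)[0][0][:,0]
    hull=cv2.convexHull(cnt.astype(np.int32))[:,0]
    if c=="top": print("base",rectfit([atz(c,p,.03)[:2] for p in hull]), s[i])
    # lids
    g=cv2.cvtColor(im.astype(np.uint8),6)
    for nm,uv,z in [("tin",dict(top=(412,219),scene=(251,219))[c],.096),("low",dict(top=(448,213),scene=(218.5,245))[c],.067)]:
        win=g[int(uv[1])-18:int(uv[1])+18,int(uv[0])-22:int(uv[0])+22]
        for th in (112,120,128,136,144):
            b=(cv2.GaussianBlur(g,(3,3),0)>th).astype(np.uint8); b=cv2.morphologyEx(b,3,np.ones((5,5)))
            n,l,s,ce=cv2.connectedComponentsWithStats(b); i=l[int(uv[1]),int(uv[0])]
            if i and s[i,4]<3000:
                P=cv2.findContours((l==i).astype(np.uint8),0,1)[0][0][:,0]
                r=rectfit([atz(c,p,z)[:2] for p in P]); print(c,nm,th,s[i,4],r,np.round(ce[i],1))
        print(nm,np.percentile(win,[5,25,50,75,95]))
T=dict(top={}, scene={})
# hand-read from crops: scene orig=150+u/2.5,100+v/2.5 ; top orig=180+u/2.35,130+v/2.35
S=lambda u,v:(150+u/2.5,100+v/2.5); U=lambda u,v:(180+u/2.35,130+v/2.35)
for nm,a,b in [("tin lid c",S(252,299),U(552,211)),("low lid c",S(171,364),U(632,195)),
 ("cov free L(+y)",S(740,56),U(33,251)),("cov free R(-y)",S(637,85),U(150,251)),("cov hinge +y",S(756,150),U(53,183)),("cov hinge -y",S(655,178),U(161,181)),
 ("base far +y corner?",S(768,250),U(62,162)),("base near -y",S(560,160),U(210,330)),("base far -y",S(628,304),U(210,162))]:
    print(nm,[np.round(x,4) for x in tri([ray("scene",a),ray("top",b)])])
E
```

```text
base (array([897.1, 534.7]), array([319.8, 141.2]), 89.9) [  12   41  146   64 4527]
top tin 120 487 (array([ 560.1, -157.3]), array([34.4, 51.9]), 10.9) [415.  219.4]
tin [ 22.  77. 114. 122. 127.]
top low 120 230 (array([ 574.9, -229.7]), array([34.3, 47.8]), 10.4) [448.7 214.1]
low [ 20.  76. 112. 120. 129.]
tin [ 39.    54.75  97.   110.   116.  ]
low [ 36.  52.  95. 111. 117.]
tin lid c [array([ 0.5595, -0.1594,  0.0885]), array([0.7, 0.7])]
low lid c [array([ 0.5752, -0.2315,  0.0579]), array([0.8, 0.8])]
cov free L(+y) [array([0.5285, 0.2403, 0.1799]), array([0.4, 0.4])]
cov free R(-y) [array([0.5275, 0.155 , 0.1776]), array([0.9, 0.9])]
cov hinge +y [array([0.5838, 0.2384, 0.1324]), array([0.9, 0.9])]
cov hinge -y [array([0.5838, 0.1532, 0.1338]), array([1., 1.])]
base far +y corner? [array([0.6148, 0.2592, 0.0275]), array([1.3, 1.3])]
base near -y [array([0.4675, 0.1311, 0.022 ]), array([1.6, 1.6])]
base far -y [array([0.6157, 0.1323, 0.0109]), array([0.8, 0.8])]
```

```bash
python3 - <<'E'
from h import *
D=[180,0,0]
fingers.gripper_to(0.0,40)
robot.move_to([.46,.197,.26],D); robot.line_to([.46,.197,.182],velocity=.25)
r=robot.line_to([.63,.197,.182],velocity=.09,f_stop=22)
print(r,np.round(robot.current_tool_pos(),4),np.round(robot.current_contact_force(),1))
p=robot.current_tool_pos()
robot.line_to([p[0]-.04,.197,.182],velocity=.2); robot.line_to([p[0]-.04,.197,.30],velocity=.25)
for c in ["scene","top"]:
    im=vision.grab_frame(c); cv2.imwrite(f"pics/{c}1.png",im[:,:,::-1])
fingers.gripper_to(1.0)
# look at the rack from above with wrist camera: tool yaw
robot.move_to([.47,-.175,.28],[180,0,11.5])
for i,xy in enumerate([(.47,-.175),(.50,-.13)]):
    robot.line_to([*xy,.28],velocity=.25)
    np.save(f"pics/w{i}.npy",np.r_[robot.current_tool_pos(),robot.current_eef_rot()])
    im=vision.grab_frame("wrist"); cv2.imwrite(f"pics/w{i}.png",im[:,:,::-1])
    print([(l,np.round(d["rect"],1).tolist(),round(d["p"],2)) for l in["tin","low_tin"] for d in recognise(l,"wrist")])
print(robot.current_time_s())
a=cv2.imread("pics/scene1.png")[100:250,330:470]; b=cv2.imread("pics/w0.png")
cv2.imwrite("pics/m1.png",np.vstack([cv2.resize(a,(280,300)) ,np.zeros((0,280,3),np.uint8)]))
E
```

```text
True [0.5449 0.1987 0.184 ] [-0.3 -1.1  6. ]
[('tin', [322.6, 89.1, 60.6, 40.6], 0.76), ('tin', [65.0, 76.0, 129.3, 100.3], 0.74), ('low_tin', [386.4, 88.5, 48.3, 36.5], 0.87)]
[('tin', [358.9, 127.8, 58.0, 43.1], 0.75), ('low_tin', [421.7, 125.8, 44.2, 39.4], 0.87)]
10.2917
```

View pics/m1.png

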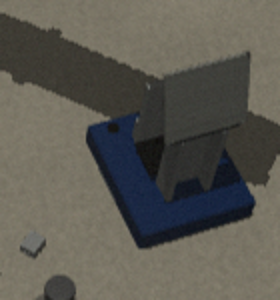

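View pics/w0.png

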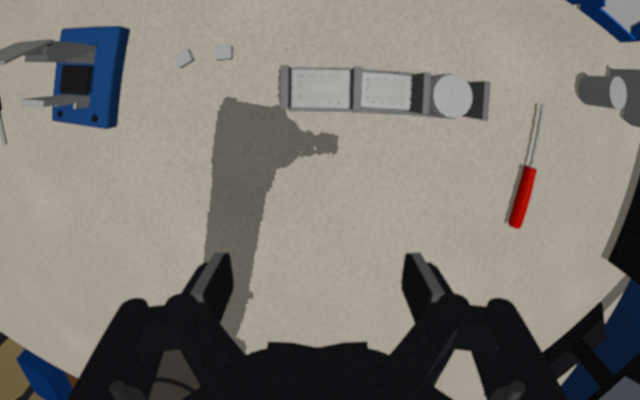

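The cover came only to about upright: the edge caught on the knuckles above the pads and the force stop triggered. The wrist view shows the tin lid at about (322,89) in the bay nearest the station. I'll measure the lid from the two wrist views, estimate the cover angle, and push again higher up along an arc.

```bash
cat >> h.py <<'E'
from scipy.spatial.transform import Rotation as Ro
def wray(pose,uv):
    k=vision.calibration("wrist");M=np.array(k["mtx"]);T=np.array(k["T_tool_cam"])
    x=(np.array(uv)-M[:2,2])/M[0,0]; r=np.hypot(*x); d=np.r_[x/max(r,1e-9)*np.sin(r),np.cos(r)]*[1,-1,-1]
    W=np.eye(4);W[:3,:3]=Ro.from_euler("xyz",pose[3:],degrees=True).as_matrix();W[:3,3]=pose[:3];W=W@T
    return W[:3,3],W[:3,:3]@d
def watz(pose,uv,z):
    o,d=wray(pose,uv); return o+d*(z-o[2])/d[2]
def lids(img,pose,uv,z,th,k=5):
    g=cv2.GaussianBlur(cv2.cvtColor(img,6),(3,3),0); b=cv2.morphologyEx((g>th).astype(np.uint8),3,np.ones((k,k)))
    n,l,s,ce=cv2.connectedComponentsWithStats(b); i=l[int(uv[1]),int(uv[0])]
    if not i or s[i,4]>6000: return None
    P=cv2.findContours((l==i).astype(np.uint8),0,1)[0][0][:,0]
    return (*rectfit([watz(pose,p,z)[:2] for p in P]),np.round(ce[i],1),s[i,4])
E
python3 - <<'E'
from h import *
for u in [(455,126),(411.5,140)]:
    o,d=ray("scene",u); 
    for t in np.linspace(.5,1.8,2000):
        p=o+d*t
        if abs(np.hypot(p[0]-.584,p[2]-.134)-.076)<.0004 and p[2]>.13: print("edge",np.round(p,3),"theta",round(float(np.arctan2(p[2]-.134,.584-p[0])),2))
for i in (0,1):
    im=cv2.imread(f"pics/w{i}.png");pose=np.load(f"pics/w{i}.npy")
    g=cv2.cvtColor(im,6)
    for nm,uv,z in [("tin",[(322,89),(359,128)][i],.096),("low",[(386,88.5),(421.7,126)][i],.067)]:
        w=g[int(uv[1])-25:int(uv[1])+25,int(uv[0])-38:int(uv[0])+38]; print(i,nm,np.percentile(w,[5,25,50,75,95]))
        for th in range(140,216,10):
            r=lids(im,pose,uv,z,th)
            if r: print(th,*r)
p=[np.load(f"pics/w{i}.npy") for i in (0,1)]
print("tin rect c",tri([wray(p[0],(322.6,89.1)),wray(p[1],(358.9,127.8))]))
a=cv2.imread("pics/w1.png")[80:180,280:480]; cv2.imwrite("pics/w1c.png",cv2.resize(a,None,fx=4,fy=4,interpolation=2))
E
```

```text
edge [0.562 0.236 0.207] theta 1.28
edge [0.562 0.236 0.207] theta 1.27
edge [0.561 0.237 0.206] theta 1.27
edge [0.508 0.282 0.133] theta -0.01
edge [0.508 0.282 0.133] theta -0.02
edge [0.567 0.147 0.208] theta 1.35
edge [0.567 0.147 0.208] theta 1.34
0 tin [ 76. 122. 160. 166. 169.]
160 [ 559.5 -159. ] [35.4 52.4] 11.8 [320.7  88.2] 1913
0 low [ 44. 115. 158. 166. 170.]
160 [ 574. -229.] [36.2 52.8] 10.5 [385.2  90.7] 1500
1 tin [ 66. 118. 165. 171. 174.]
170 [ 560.2 -159.1] [33.5 50.9] 12.3 [358.8 124.6] 1285
1 low [ 46.  93. 151. 165. 171.]
tin rect c (array([ 0.55886497, -0.16093134,  0.08632484]), [0.7, 0.7])
```

View pics/w1c.png

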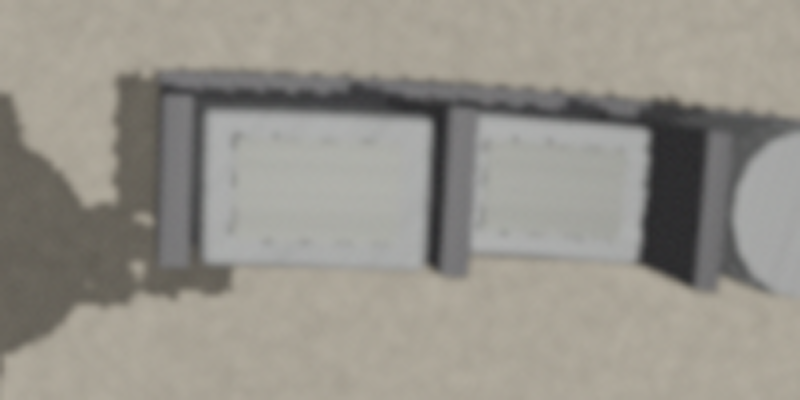

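The tin lid fills crop (205..434, 112..265), with bay walls on both sides and the finger sides free. Its centre is about (0.560, -0.159) and its yaw about 12°. Next I'll finish folding the cover.

```bash
cat >> h.py <<'E'
def st(): print("t",round(robot.current_time_s(),1),"tcp",np.round(robot.current_tool_pos(),4),"F",np.round(robot.current_contact_force(),1))
E
python3 - <<'E'
from h import *
pose=np.load("pics/w1.npy")
C=np.array([watz(pose,(280+u/4,80+v/4),.096)[:2] for u,v in [(205,112),(434,118),(428,267),(203,262)]])
print(np.round(C,4).tolist(),C.mean(0),[np.degrees(np.arctan2(*(C[a]-C[b])[::-1])) for a,b in [(0,1),(3,2)]],[np.linalg.norm(C[a]-C[b]) for a,b in [(0,1),(1,2),(2,3),(3,0)]])
fingers.gripper_to(0.0)
robot.move_to([.50,.197,.27],[180,0,0]); robot.line_to([.52,.197,.207],velocity=.25)
for x,z in [(.572,.207),(.592,.204),(.606,.195),(.625,.182)]:
    r=robot.line_to([x,.197,z],velocity=.09,f_stop=18); print(r); st()
    if r: break
p=robot.current_tool_pos()
robot.line_to([p[0]-.03,.197,p[2]+.03],velocity=.2); robot.line_to([p[0]-.07,.197,.27],velocity=.25)
im=vision.grab_frame("scene"); cv2.imwrite("pics/scene2.png",im[:,:,::-1]); st()
cv2.imwrite("pics/m2.png",cv2.resize(im[80:250,330:500,::-1],(510,510)))
E
```

```text
[[0.5725, -0.1277], [0.5841, -0.1844], [0.5465, -0.1921], [0.5352, -0.1352]] [ 0.55959238 -0.15982156] [np.float64(101.64465388855609), np.float64(101.22363702358504)] [np.float64(0.05784032993181781), np.float64(0.038399091852270834), np.float64(0.0580014346730403), np.float64(0.03797340093965038)]
False
t 13.4 tcp [0.5722 0.1972 0.2075] F [-0.9 -1.  -0.1]
False
t 13.8 tcp [0.5922 0.1969 0.2039] F [0.1 0.  0.5]
False
t 14.2 tcp [0.6064 0.1966 0.1944] F [-0.2 -0.2  0.3]
True
t 14.4 tcp [0.6152 0.198  0.1889] F [-5.  -1.4 10.4]
t 15.2 tcp [0.5461 0.1959 0.2687] F [ 0.1 -0.5 -0.7]
```

View pics/m2.png

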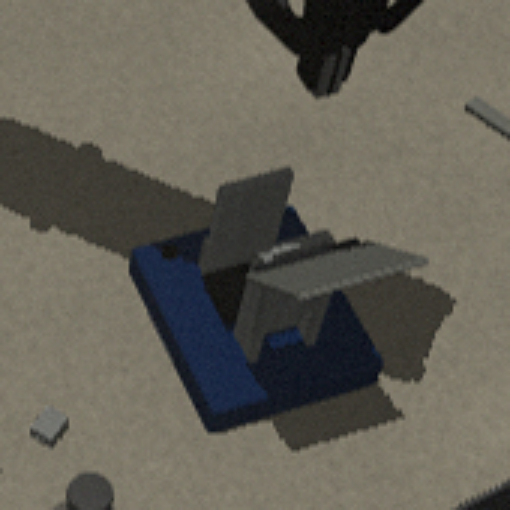

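```bash
python3 - <<'E'
from h import *
for u in [(430,179.3),(472.7,167.3)]:
    o,d=ray("scene",u); T=np.linspace(.5,1.8,3000); P=o+d*T[:,None]
    k=(abs(np.hypot(P[:,0]-.584,P[:,2]-.134)-.076)<.0004)&(P[:,2]>.1); print("edge",[(np.round(p,3).tolist(),round(float(np.arctan2(p[2]-.134,.584-p[0])),2)) for p in P[k]])
fingers.gripper_to(1.0,40)
for i,xy in enumerate([(.42,.197),(.46,.15)]):
    robot.line_to([*xy,.27],velocity=.25); robot.pause(.1)
    np.save(f"pics/s{i}.npy",np.r_[robot.current_tool_pos(),robot.current_eef_rot()])
    im=vision.grab_frame("wrist"); cv2.imwrite(f"pics/s{i}.png",im[:,:,::-1])
    print([(l,np.round(d["rect"],1).tolist(),round(d["p"],2)) for l in["pad_top","station","cover"] for d in recognise(l,"wrist")])
y=101.4; c=[.5596,-.1598]
for yy in (101.4,-78.6): print(yy,robot.inverse_kinematics([*c,.072],[180,0,yy]))
robot.move_to([*c,.20],[180,0,y]); robot.line_to([*c,.072],velocity=.15,f_stop=12); st()
fingers.gripper_to(0.0,40); print(robot.current_finger_gap(),robot.current_gripper_force()); st()
A=[cv2.imread(f"pics/s{i}.png") for i in (0,1)]
cv2.imwrite("pics/ss.png",np.hstack([cv2.resize(a[20:180,230:400] if i==0 else a[20:180,160:330],None,fx=2.35,fy=2.35) for i,a in enumerate(A)]))
E
```

```text
edge [([0.642, 0.152, 0.184], 2.43), ([0.641, 0.152, 0.184], 2.43)]
edge [([0.642, 0.236, 0.183], 2.44), ([0.642, 0.236, 0.183], 2.44)]
[('pad_top', [318.8, 64.7, 53.2, 33.8], 0.81), ('pad_top', [484.1, 46.2, 16.9, 17.4], 0.26), ('pad_top', [447.6, 49.5, 21.2, 16.7], 0.17), ('station', [319.9, 62.4, 115.2, 124.7], 0.6), ('cover', [318.5, 5.1, 102.6, 10.2], 0.77)]
[('pad_top', [281.1, 101.9, 59.5, 35.6], 0.97), ('station', [269.8, 79.2, 133.7, 154.8], 0.55), ('station', [414.7, 74.7, 24.2, 21.3], 0.17), ('cover', [257.9, 28.3, 114.5, 56.6], 0.74)]
101.4 [ 56.25394069  51.2740211  -70.00519506  92.87744933  50.17224775
  72.67280688 -11.81463798]
-78.6 [  40.89899568   36.10983905  -38.93971993   93.43072503   25.42984265
   59.60800455 -174.36330997]
t 20.5 tcp [ 0.5605 -0.1595  0.0731] F [0.3 0.5 0.8]
0.4611640640778404 41.01987898349762
t 21.0 tcp [ 0.5598 -0.16    0.0726] F [-1.1 -0.5  3.6]
```

View pics/ss.png

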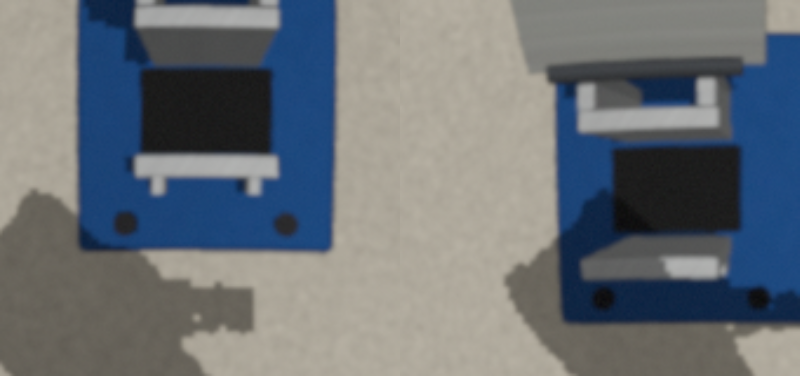

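The cover is at 2.4 rad, on its stop, and the tin is gripped (gap 39 mm). The crops show both cheeks' bright tops and the black pad between them, so I can now refine the station pose and move the tin to the bench.

```bash
python3 - <<'E'
from h import *
P=[np.load(f"pics/s{i}.npy") for i in (0,1)]
def q(i,u,v,z): return watz(P[i],((230 if i==0 else 160)+(u-(399.5 if i else 0))/2.35,20+v/2.35),z)[:2]
for i,pts in [(0,[(135,27),(280,27),(135,155),(278,155)]),(1,[(578,132),(718,128),(580,260),(720,256)])]:
    a=np.array([q(i,*p,.127) for p in pts]); print("cheek inner far/near",np.round(a,4).tolist(),"mid",a.mean(0))
a=np.array([q(1,*p,.045) for p in [(613,148),(740,146),(740,230),(613,236)]]);print("pad",np.round(a,4).tolist(),a.mean(0))
print("base s0",[np.round(q(0,*p,.03),4) for p in [(80,249),(330,249)]])
for uv in [(317,219),(344,211),(330,152)]: print(np.round(atz("top",uv,.01),3))
robot.line_to([.5598,-.16,.19],velocity=.15); print(robot.current_finger_gap()); st()
robot.move_to([.45,.0,.15],[180,0,90]); robot.line_to([.45,.0,.075],velocity=.15)
robot.pause(.2); st()
print(robot.line_to([.45,.0,.056],velocity=.03,f_stop=5)); st()
E
```

```text
cheek inner far/near [[0.5595, 0.2207], [0.5595, 0.1685], [0.5114, 0.2209], [0.5114, 0.1691]] mid [0.53543403 0.19481758]
cheek inner far/near [[0.5594, 0.2206], [0.5588, 0.1687], [0.511, 0.2213], [0.5114, 0.1682]] mid [0.53517273 0.19470737]
pad [[0.556, 0.2248], [0.5553, 0.164], [0.5148, 0.164], [0.513, 0.2258]] [0.53476785 0.19465863]
base s0 [array([0.4673, 0.2586]), array([0.4673, 0.1324])]
[0.572 0.032 0.01 ]
[ 0.587 -0.025  0.01 ]
[0.715 0.002 0.01 ]
0.4657803121383905
t 21.9 tcp [ 0.5589 -0.1602  0.1887] F [ 0.3  0.7 -4. ]
t 23.6 tcp [4.51e-01 1.00e-04 7.60e-02] F [ 0.3  0.5 -3.4]
True
t 24.1 tcp [ 4.497e-01 -2.000e-04  6.040e-02] F [-0.4  0.3  4.6]
```

```bash
python3 - <<'E'
from h import *
fingers.gripper_to(1.0); robot.pause(.4)
robot.line_to([.45,0,.20],velocity=.2)
robot.move_to([.37,0,.27],[180,0,0]); robot.pause(.2)
pose=np.r_[robot.current_tool_pos(),robot.current_eef_rot()]; im=vision.grab_frame("wrist")[:,:,::-1].copy(); cv2.imwrite("pics/b.png",im); np.save("pics/b.npy",pose)
d=recognise("tin","wrist"); print([(np.round(e["rect"],1).tolist(),round(e["p"],2)) for e in d])
r=d[0]["rect"]
for th in range(130,225,5):
    q=lids(im,pose,r[:2],.084,th)
    if q: print(th,*q)
st()
x0,y0=int(r[0])-60,max(int(r[1])-50,0); print(x0,y0); cv2.imwrite("pics/bc.png",cv2.resize(im[y0:y0+100,x0:x0+120],None,fx=5,fy=5))
E
```

```text
[([318.0, 97.9, 61.6, 43.2], 0.71), ([157.5, 36.9, 43.8, 30.6], 0.56)]
160 [461.2 -24. ] [111.3 145.3] 3.0 [344.3  90.8] 5289
165 [450.4 -10. ] [30.1 33.5] 87.8 [330.6  96.1] 704
t 27.2 tcp [3.700e-01 1.000e-04 2.697e-01] F [-1.  -0.6 -0.2]
258 47
```

View pics/bc.png

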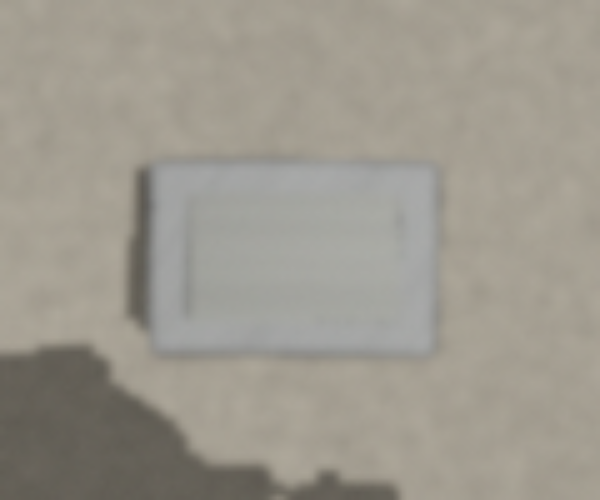

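```bash
python3 - <<'E'
from h import *
pose=np.load("pics/b.npy")
C=np.array([watz(pose,(258+u/5,47+v/5),.084)[:2] for u,v in [(150,163),(436,163),(434,354),(154,354)]])
m=C.mean(0); print(np.round(C,4).tolist(),m,[np.degrees(np.arctan2(*(C[a]-C[b])[::-1])) for a,b in [(0,1),(3,2)]])
assert abs(m[0]-.45)<.003 and abs(m[1])<.006
robot.move_to([.4498,m[1],.16],[180,0,0]); robot.line_to([.4498,m[1],.060],velocity=.15,f_stop=12); robot.pause(.2); st()
fingers.gripper_to(0.0,80); print(robot.current_finger_gap()*85,robot.current_gripper_force()); robot.pause(.2); st()
robot.line_to([.4498,m[1],.215],velocity=.15)
robot.move_to([.5353,.1947,.215],[180,0,0]); robot.pause(.3); st(); print(robot.current_eef_rot())
im=vision.grab_frame("scene"); cv2.imwrite("pics/scene3.png",im[:,:,::-1])
cv2.imwrite("pics/m3.png",cv2.resize(im[50:250,330:500,::-1],None,fx=3,fy=3))
E
```

```text
[[0.4691, 0.0292], [0.469, -0.0272], [0.4305, -0.0272], [0.4305, 0.0288]] [0.44976901 0.00087379] [np.float64(89.98128763434147), np.float64(90.0007897224051)]
t 28.8 tcp [0.4507 0.0008 0.0609] F [-0.4 -0.2  0.2]
56.87299046596745 85.87868213653564
t 29.4 tcp [0.4504 0.0011 0.0605] F [-0.1 -0.2  5.2]
t 31.7 tcp [0.5357 0.1931 0.2151] F [ 0.1 -1.6 -3.1]
[ 1.79952558e+02 -2.32397558e-02 -1.46704840e-01]
```

View pics/m3.png

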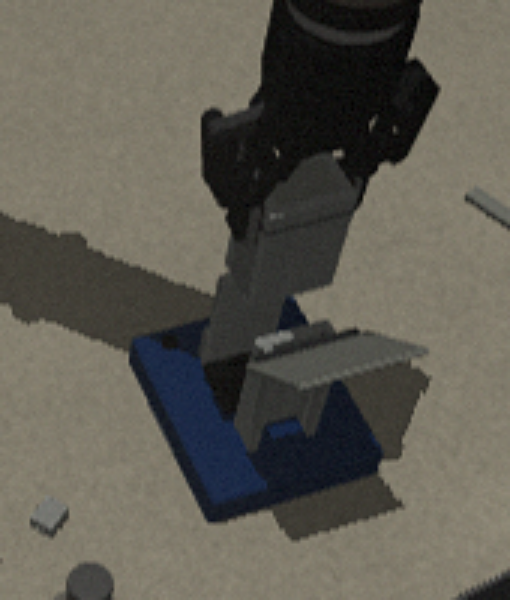

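The tin is held upright right over the pad, with the cover folded clear. Now I'll lower it.

```bash
python3 - <<'E'
from h import *
x,y=.5356,.1955
print(robot.line_to([x,y,.185],velocity=.08,f_stop=8)); st()
r=robot.line_to([x,y,.112],velocity=.06,f_stop=8); print(r); st()
if not r:
    robot.pause(.2); f0=np.array(robot.current_contact_force())
    for z in np.arange(.110,.089,-.002):
        r=robot.line_to([x,y,z],velocity=.02,f_stop=15); robot.pause(.1); f=np.array(robot.current_contact_force())-f0
        p=robot.current_tool_pos(); print(r,round(z,4),np.round(p,4),np.round(f,1))
        if f[2]>15 or r: break
    robot.pause(1.3); st(); print(robot.current_eef_rot())
E
```

```text
False
t 32.3 tcp [0.5353 0.1954 0.1843] F [-0.4  0.6 -2.7]
False
t 33.7 tcp [0.5359 0.1958 0.1125] F [ 0.4  0.2 -3.6]
False 0.11 [0.5356 0.1955 0.1099] [0.5 0.3 0.3]
False 0.108 [0.5356 0.1955 0.108 ] [-0.   0.4  0. ]
False 0.106 [0.5356 0.1955 0.106 ] [ 0.2  1.1 -0.2]
False 0.104 [0.5358 0.1956 0.1047] [-0.6 -1.1  6. ]
False 0.102 [0.5358 0.1956 0.1023] [-0.6 -0.3  7.8]
False 0.1 [0.5358 0.1957 0.1003] [0.1 0.3 7.3]
False 0.098 [0.5359 0.1956 0.0985] [-1. -0.  9.]
False 0.096 [0.5358 0.1957 0.0967] [-0.7 -1.   9.3]
False 0.094 [0.5359 0.1957 0.0955] [-1.9 -1.3 13.7]
False 0.092 [0.536  0.1958 0.0954] [-5.  -3.7 23.7]
t 38.7 tcp [0.536  0.1958 0.0954] F [-5.  -4.6 20.8]
[ 1.79931143e+02 -1.15041863e-01 -9.89693260e-03]
```

The pad bottomed out at 24 N and was held down for 1.3 s. Now I'll ease off and release.

```bash
python3 - <<'E'
from h import *
x,y=.5356,.1955
robot.line_to([x,y,.1050],velocity=.02); robot.pause(.4); st()
fingers.gripper_to(1.0); robot.pause(.3); st()
robot.line_to([x,y,.24],velocity=.12)
robot.line_to([.42,.197,.27],velocity=.25); robot.pause(.3)
pose=np.r_[robot.current_tool_pos(),robot.current_eef_rot()]
im=vision.grab_frame("wrist")[:,:,::-1]; d=recognise("tin","wrist"); print([(np.round(e["rect"],1).tolist(),round(e["p"],2)) for e in d]); print(watz(pose,d[0]["rect"][:2],.129))
sc=vision.grab_frame("scene")[:,:,::-1]; st()
cv2.imwrite("pics/m4.png",np.hstack([cv2.resize(im[0:180,230:400],(378,400)),cv2.resize(sc[80:250,330:500],(400,400))]))
E
```

```text
t 39.9 tcp [0.5358 0.1956 0.105 ] F [0.5 0.2 2.8]
t 40.6 tcp [0.5356 0.1955 0.105 ] F [ 0.5 -0.1  0.8]
[([320.8, 60.0, 69.7, 48.9], 0.91)]
[0.53387811 0.19384653 0.129     ]
t 42.9 tcp [0.4202 0.1971 0.2698] F [-0.2  0.5  0.8]
```

View pics/m4.png

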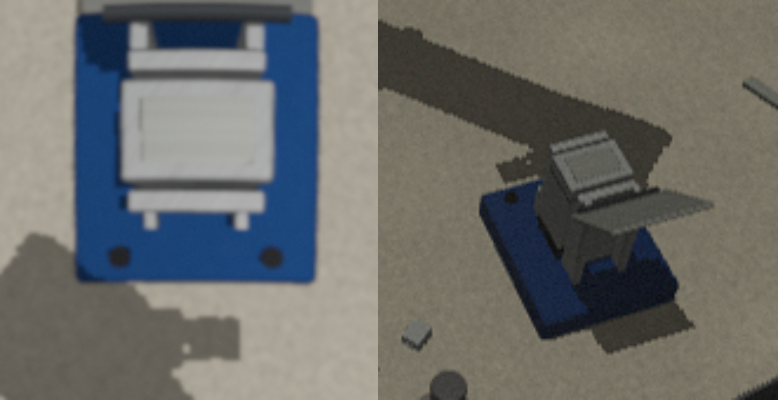

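The tin stands centred and level between the cheeks, the cover is still folded back, and the gripper is clear.

```bash
python3 -c "
from station import workorder
print(workorder.close_job())"
```

```text
the job is handed in; nothing more can be done
None
```

The cover is folded back on its stop, the tin was pressed until the pad was fully down (about 24 N, held 1.3 s), and it now stands released on the risen pad; the job is handed in at about 43 s, though no verdict was returned.

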